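# Pack the skin-care gift tray

### The arm

A 6-joint arm with a two-finger parallel gripper is mounted at the origin on the work surface. World frame = base frame: x ahead of the robot, y to its left, z up, the work surface at z = 0. Lengths are in m, angles in rad, forces in N, time in s.
With the tool pointing down it reaches from about 0.35 to 1 m from the base axis. Payload 7.1 kg.
Tool frame: the origin (TCP) lies between the finger pads; the fingertips stand 22 mm ahead of it and the grasp point (between the pads) lies 3 mm ahead of it; x points along the fingers, y is the direction in which the jaws open and shut, and the axes are right-handed (so a half turn about x gives the same grasp; the last joint's range is limited). The gripper opens to 85 mm and grips with 20 to 120 N. Pads are 22 mm wide; open, the fingers measure 114 mm over their backs; the gripper's body (76 mm by 85 mm) begins 54 mm behind the grasp point. The pads swing forward as they close: fully open they stand 13 mm farther back than shut.
Start: joints at [-1.254, 0.423, 1.63, -0, 1.089, -0.019], TCP at [0.206, -0.59, 0.253] pointing down, gripper open.
Joint ranges: [-3, 3], [-0.9, 2.11], [0.09, 2.58], [-1.31, 4.45], [0.11, 2.69], [-2.54, 2.54]. Speed limits (rad/s): [2.39, 2.39, 3.01, 3.14, 3.14, 3.14].

### API

Orientations are given as a rotation vector (axis times angle).
In Python, from rig import manip gives the robot as it stands. The module is installed in compiled form; this text tells all that it offers. Calls block until the motion is done:
- manip.move_to(position, orientation): joint-space move of the TCP to a pose.
- manip.servo_line(position, orientation=None, rate=0.15): straight line of the TCP; orientation=None keeps the orientation; rate is the mean speed in m/s.
- manip.set_joints(angles): joint-space move.
- manip.command_gripper(opening, f_grip=None): finger opening in m; f_grip is the grip in N (None keeps the last); returns when the fingers have stopped.
- manip.hold(seconds).
- manip.solve_ik(position, orientation): joint angles nearest the present ones, or None.
- manip.camera(name): name is "scene" or "top" or "wrist"; returns a dict with "image" (384x512x3 uint8, red, green, blue), "fx", "fy", "cx", "cy" (pixels), "k1" (the pictures are not rectified: a ray, as slopes to the right and down, at radius r is drawn at 1 + k1 r^2 times it, then the intrinsics apply), "cam_to_world" (4x4, takes a point from camera to world coordinates); the wrist camera has in their place "mount" (4x4, takes a point from camera to tool coordinates, whose origin is the TCP and whose axes are the tool frame's). Camera axes: x right, y down, z forward; pixel columns grow to the right and rows downward; lengths in m; the calibration is good to about 2 mm. A picture is of the moment at which its call begins: read the wrist's pose just before it. There is no depth.
A pose or a line that the arm cannot do raises manip.IKError and nothing moves.
- manip.sign_off(): hands the job in, once; it reports no verdict.
Readings, each from a call of its own:
- manip.get_time(): time.
- manip.get_joint_positions(): joint angles.
- manip.get_joint_vel(): joint speeds.
- manip.get_tau(): joint torques, N m.
- manip.get_position(): TCP position.
- manip.get_ee_rot(): TCP orientation.
- manip.get_contact_force(): force on the tool from outside, world axes, zero at the start.
- manip.get_torque(): the same for the moment, N m.
- manip.get_width(): finger opening in m.
Only numpy, scipy, OpenCV 4.12 (cv2) and the standard library are available. Lean on these libraries where they do the work, as an engineer would, in place of code of your own. Each camera call takes 0.05 s, during which the arm holds its last target. There are 200 camera calls.

### The job

Pack the gift tray: set the large closed jar, the small closed jar, the square tin and the bar of soap upright into the tray, each down in the recess shaped for it, set down gently and not dropped. The two jars without lids are not finished: leave them standing where they are.

Things in the scene. Friction and masses are not known exactly. Their poses are not given: they have to be found in the camera images.
- cream_jar_mid (a point): Large closed jar: white plastic with a white screw lid (flat full top), round, 60 mm across the lid (57 mm below it), 52 mm high, 170 g. Stands on the table, z up; this point is its centre, half-way up. Hold it by its upper part when setting it down, so that the fingertips stay clear of the felt (5 mm deep recess).
- balm_jar_mid (a point): Small closed jar: white plastic with a white screw lid (flat full top), round, 40 mm across the lid (37 mm below it), 40 mm high, 60 g. Stands on the table, z up; this point is its centre, half-way up. Hold it by its upper part when setting it down, so that the fingertips stay clear of the felt (5 mm deep recess).
- tin_mid (a point): Square metal tin with a lid, 48 x 48 mm over the lid (46 mm below it), 36 mm high, 80 g; its sides are parallel to its x and y axes. Stands on the table, z up; this point is its centre, half-way up. Hold it by its upper part when setting it down, so that the fingertips stay clear of the felt (5 mm deep recess).
- soap_mid (a point): Bar of cream-coloured soap, 74 mm long (its x axis) by 44 mm wide (its y axis), 34 mm high, rounded edges, 110 g. Best gripped across its width. Stands on the table, z up; this point is its centre, half-way up. Hold it by its upper part when setting it down, so that the fingertips stay clear of the felt (5 mm deep recess).
- open_cream_jar_mid (a point): Large jar without a lid: the same white jar, open and empty, 57 mm across, 46 mm high. Does not belong in the tray: leave it. This point is its centre, half-way up.
- open_balm_jar_mid (a point): Small jar without a lid: the same small white jar, open and empty, 37 mm across, 34 mm high. Does not belong in the tray: leave it. This point is its centre, half-way up.
- cream_pocket (a point): Grey felt insert 100 mm square in the fixed gift tray, with a recess 5 mm deep, paper-lined: large round (74 mm across). For the large closed jar. Point: centre of the recess floor, 8 mm above the table. Four inserts, in any order, fill the 222 mm square plywood tray (rim 15 mm above the table) two by two, 104 mm apart, axes along its sides.
- balm_pocket (a point): Grey felt insert 100 mm square in the fixed gift tray, with a recess 5 mm deep, paper-lined: small round (54 mm across). For the small closed jar. Point: centre of the recess floor, 8 mm above the table. Four inserts, in any order, fill the 222 mm square plywood tray (rim 15 mm above the table) two by two, 104 mm apart, axes along its sides.
- tin_pocket (a point): Grey felt insert 100 mm square in the fixed gift tray, with a recess 5 mm deep, paper-lined: square (62 x 62 mm, sides along its x and y axes). For the tin. Point: centre of the recess floor, 8 mm above the table. Four inserts, in any order, fill the 222 mm square plywood tray (rim 15 mm above the table) two by two, 104 mm apart, axes along its sides.
- soap_pocket (a point): Grey felt insert 100 mm square in the fixed gift tray, with a recess 5 mm deep, paper-lined: oblong (88 mm along its x axis, 58 mm along its y axis). For the soap, length along length. Point: centre of the recess floor, 8 mm above the table. Four inserts, in any order, fill the 222 mm square plywood tray (rim 15 mm above the table) two by two, 104 mm apart, axes along its sides.
Mind the look-alikes: they are no part of the job. Leave any red look-alike of the part that bears tin_pocket alone.

How it is judged:
At the end, for the whole second after the job is handed in: Large closed jar, small closed jar, tin and soap each upright (0.06 rad) on the floor of their own recess (within 12 mm of its centre, no more than 3 mm above its floor); both open jars standing within 30 mm of where they were; all at rest (horizontal distance between cream_jar_mid and cream_pocket below 0.012 m and z of cream_jar_mid in the frame of cream_pocket between 0.022 and 0.029 m and angle between each of cream_jar_mid, balm_jar_mid, tin_mid, soap_mid's own z axis and vertical below 0.06 rad and linear speed of each of cream_jar, balm_jar, tin, soap, open_cream_jar, open_balm_jar below 0.02 m/s and horizontal distance between balm_jar_mid and balm_pocket below 0.012 m and z of balm_jar_mid in the frame of balm_pocket between 0.016 and 0.023 m and horizontal distance between tin_mid and tin_pocket below 0.012 m and z of tin_mid in the frame of tin_pocket between 0.014 and 0.021 m and horizontal distance between soap_mid and soap_pocket below 0.012 m and z of soap_mid in the frame of soap_pocket between 0.013 and 0.02 m and distance of each of open_cream_jar_mid, open_balm_jar_mid from where it was at the start of the episode below 0.03 m and angle between each of open_cream_jar_mid, open_balm_jar_mid's own z axis and vertical below 0.2 rad); the robot touches nothing.
It fails at once if an open jar is shifted by more than 30 mm or knocked over (distance of any of open_cream_jar_mid, open_balm_jar_mid from where it was at the start of the episode above 0.03 m or angle between any of open_cream_jar_mid, open_balm_jar_mid's own z axis and vertical above 0.5 rad).
It fails at once if a product is dropped or thrown: it moves faster than 0.8 m/s while the fingers do not hold it ((linear speed of cream_jar above 0.8 m/s and contact force between cream_jar and the fingers below 0.05 N) or (linear speed of balm_jar above 0.8 m/s and contact force between balm_jar and the fingers below 0.05 N) or (linear speed of tin above 0.8 m/s and contact force between tin and the fingers below 0.05 N) or (linear speed of soap above 0.8 m/s and contact force between soap and the fingers below 0.05 N)).
It also fails if it takes over 102 s, if anything falls off the work surface, if the arm or the gripper's body presses on something with over 40 N, if the wrist force passes 120 N, or if a joint passes its speed limit or range.

## Working session

There is one attempt and no reset: what is moved stays moved. The work goes in short steps, each a Python script; the robot and the scene stay as the last script left them, time stands still between calls to the robot, and variables do not carry over. Pictures are saved under pics/ and viewed, about 12 in all and at most 16, crops included, and the job is handed in when it is done.

```bash
mkdir -p pics; python3 - <<'E'
from rig import manip
import cv2,pickle
d={}
for n in ("top","scene"):
    c=manip.camera(n); d[n]=c
    cv2.imwrite(f"pics/{n}0.png",cv2.resize(c["image"][:,:,::-1],(800,600),interpolation=cv2.INTER_CUBIC))
    print(n,c["fx"],c["fy"],c["cx"],c["cy"],c["k1"],c["cam_to_world"].round(4).tolist())
pickle.dump(d,open("c0.pkl","wb"))
print(manip.get_time(),manip.get_position(),manip.get_ee_rot())
E
```

```text
top 434.2348427558366 434.2348427558366 255.73108562345732 190.9993109129751 -0.002896546350121426 [[0.0261, -0.9959, 0.0866, 0.4004], [-0.9997, -0.0257, 0.005, 0.0053], [-0.0028, -0.0867, -0.9962, 1.3281], [0.0, 0.0, 0.0, 1.0]]
scene 371.5812200811637 371.5812200811637 259.84816622361643 190.57381645562478 0.039349946223234074 [[0.3284, 0.5939, -0.7344, 1.1714], [0.9444, -0.1944, 0.2651, -0.25], [0.0147, -0.7807, -0.6248, 0.6188], [0.0, 0.0, 0.0, 1.0]]
0.1 [ 0.20583341 -0.58964035  0.25262089] [ 2.03969116  0.34719723 -2.04014467]
```

View pics/top0.png

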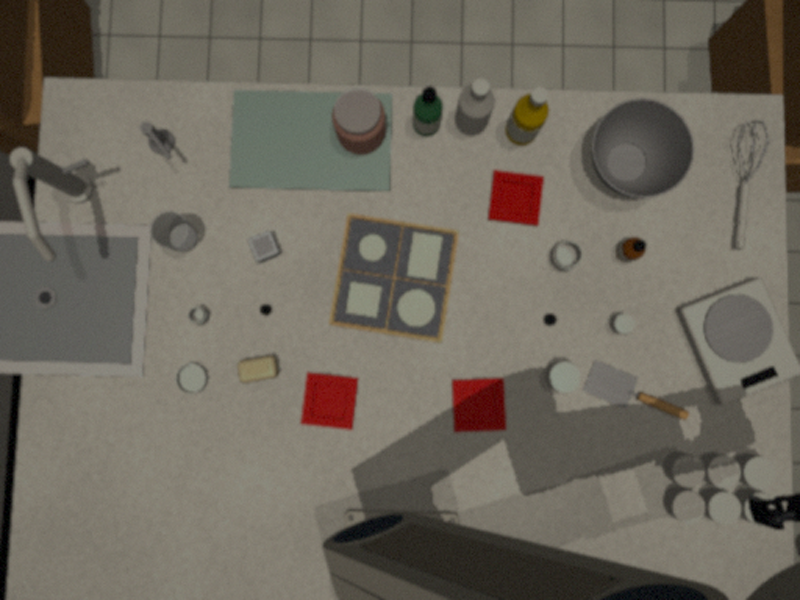

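View pics/scene0.png

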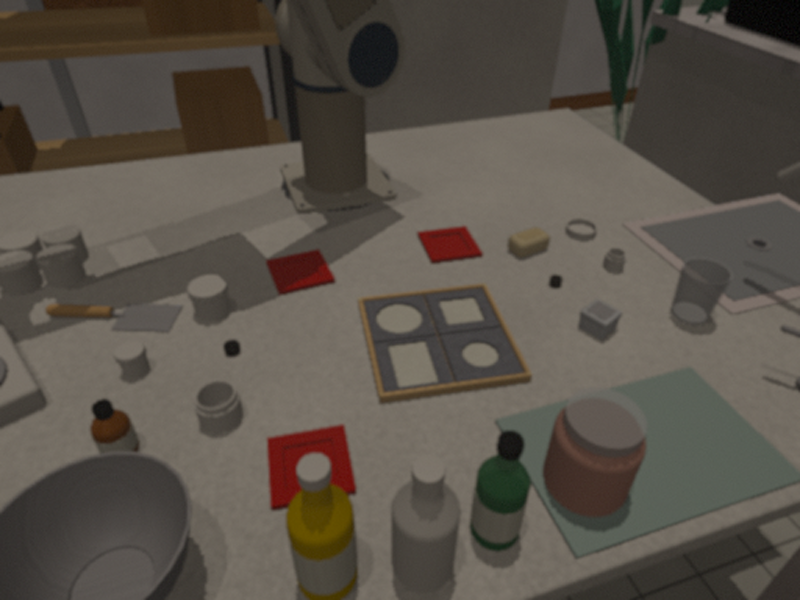

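The top view shows the tray at (395,278) px and the likely closed jars at (565,376) and (624,323). The open jars are at (565,255) and (200,314), the tin at (264,246) and the soap at (258,368). Next I'll enlarge these to confirm them and read positions.

```bash
cat > a.py <<'E'
import numpy as np,cv2,pickle
def ray(c,u,v):
    K=np.array([[c["fx"],0,c["cx"]],[0,c["fy"],c["cy"]],[0,0,1.]])
    p=cv2.undistortPoints(np.array([[[u,v]]],float),K,np.array([c["k1"],0,0,0.]))[0,0]
    return np.array([p[0],p[1],1.])
def world(c,u,v,z,M=None):
    M=c["cam_to_world"] if M is None else M
    d=M[:3,:3]@ray(c,u,v);o=M[:3,3]
    return o+d*(z-o[2])/d[2]
def crop(img,u0,v0,w,h,s):
    t=cv2.resize(img[v0:v0+h,u0:u0+w,::-1],None,fx=s,fy=s,interpolation=cv2.INTER_CUBIC)
    t=np.clip(t.astype(float)*1.3,0,255).astype(np.uint8)
    for k in range(0,w,10): 
        cv2.line(t,(k*s,0),(k*s,6),(0,255,255),1); cv2.putText(t,str(u0+k),(k*s,16),0,.3,(0,255,255),1)
    for k in range(0,h,10): 
        cv2.line(t,(0,k*s),(6,k*s),(0,255,255),1); cv2.putText(t,str(v0+k),(8,k*s+4),0,.3,(0,255,255),1)
    return t
E
python3 - <<'E'
from a import *
d=pickle.load(open("c0.pkl","rb"));T=d["top"]["image"];S=d["scene"]["image"]
cv2.imwrite("pics/t1.png",np.hstack([crop(T,108,140,80,120,5),crop(T,340,140,80,120,5)]))
cv2.imwrite("pics/t2.png",crop(T,200,130,100,95,6))
cv2.imwrite("pics/s1.png",np.hstack([crop(S,0,140,160,140,3),crop(S,320,130,100,140,3)]))
E
```

```text
(no output)
```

View pics/t1.png

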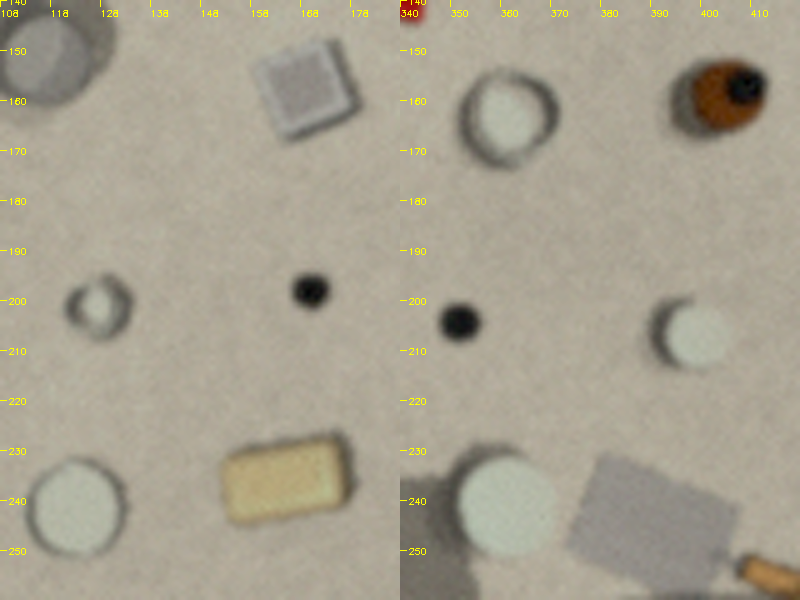

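View pics/t2.png

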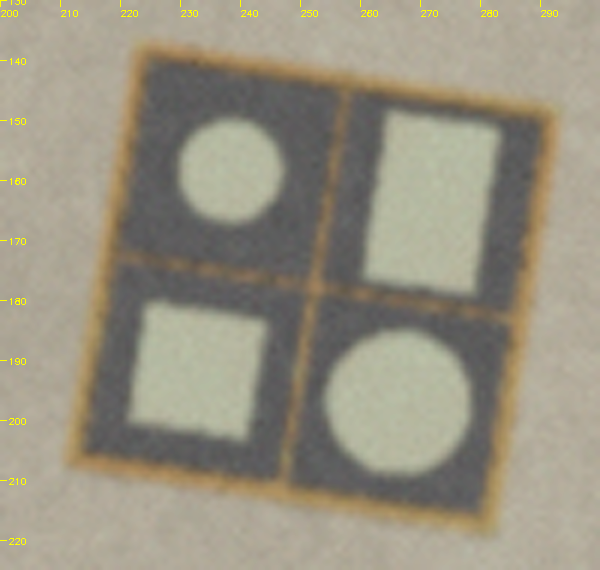

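View pics/s1.png

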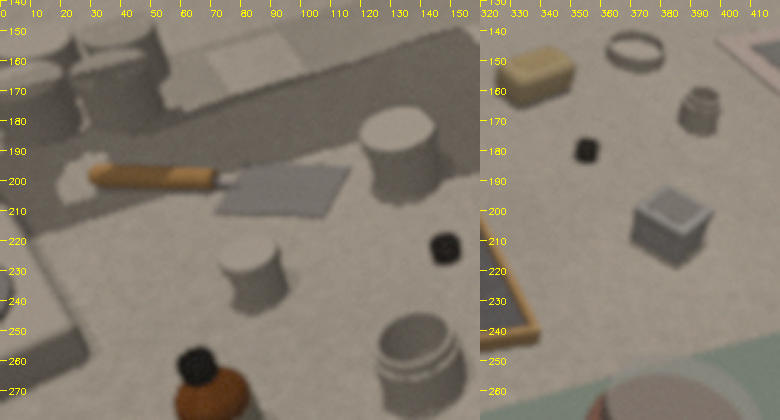

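Identified: the closed large jar is at px (361.2,240.6), the closed small jar at (399.4,206.6), and the open jars at (361,163) and (127.6,201). The ring at (123,241) is a loose lid lying flat. The tray pockets are clear: balm upper left, soap upper right, tin lower left, cream lower right. Now I'll compute positions and check with the wrist camera.

```bash
cat >> a.py <<'E'
from scipy.spatial.transform import Rotation as R
def ori(a):
    c,s=np.cos(a),np.sin(a)
    return R.from_matrix(np.array([[0,0,-1],[c,s,0],[s,-c,0.]]).T).as_rotvec()
E
python3 - <<'E'
from a import *
from rig import manip
c=pickle.load(open("c0.pkl","rb"))["top"]
W=lambda u,v,z:world(c,u,v,z)[:2]
a=lambda x,y:(108+x/5-.4,140+y/5-.4)
t=lambda x,y:(200+x/6-.42,130+y/6-.42)
b=lambda x,y:(340+(x-400)/5-.4,140+y/5-.4)
P={}
P["cream"]=W(*b(508,505),.052);P["balm"]=W(*b(699,335),.04)
P["ocream"]=W(*b(508,118),.046);P["obalm"]=W(*a(100,307),.034)
P["tin"]=W(*a(304,90),.036);P["soap"]=W(*a(283,480),.034)
for n,q in dict(balm_p=(232,171),soap_p=(432,203),tin_p=(198,371),cream_p=(399,403)).items():P[n]=W(*t(*q),.008)
cor=np.array([W(*t(*q),.015) for q in [(138,43),(555,108),(492,530),(70,463)]])
P["tray"]=cor.mean(0)
ang=lambda p,q:np.arctan2(*(q-p)[::-1])
print("sides",[np.linalg.norm(cor[i]-cor[i-1]).round(4) for i in range(4)],"angs",ang(cor[0],cor[1]),ang(cor[3],cor[2]),ang(cor[3],cor[0]),ang(cor[2],cor[1]))
P["tin_yaw"]=ang(W(*a(252,73),.036),W(*a(325,42),.036))
P["soap_yaw"]=ang(W(*a(231,492),.034),W(*a(335,468),.034))
P["tray_yaw"]=ang(cor[3],cor[0])
th=P["tray_yaw"];ex=np.array([np.cos(th),np.sin(th)]);ey=np.array([-ex[1],ex[0]])
for n,s in dict(balm_p=(1,1),soap_p=(1,-1),tin_p=(-1,1),cream_p=(-1,-1)).items():
    print(n,"pred from tray",(P["tray"]+.052*(s[0]*ex+s[1]*ey)).round(4),"seen",P[n].round(4))
for k in P:print(k,np.round(P[k],4))
pickle.dump(P,open("P.pkl","wb"))
manip.move_to([P["tray"][0]-.05,P["tray"][1],.38],ori(th+np.pi/2))
res=[]
def shot(n):
    p,r=manip.get_position(),manip.get_ee_rot();k=manip.camera("wrist");k["pose"]=(p,r);res.append(k)
    cv2.imwrite(f"pics/w_{n}.png",crop(k["image"],0,0,512,384,1));print(n,p,manip.get_joint_positions().round(2),manip.get_time())
shot("tray")
manip.move_to([P["cream"][0]+.03,P["cream"][1]-.04,.30],ori(np.pi/2));shot("cream")
pickle.dump(res,open("w0.pkl","wb"))
k=res[0];print({x:(k[x].round(3).tolist() if x=="mount" else k[x]) for x in k if x not in("image","pose")})
E
python3 -c "
import cv2,numpy as np
cv2.imwrite('pics/w0.png',np.vstack([cv2.imread('pics/w_tray.png')[:300],cv2.imread('pics/w_cream.png')[:300]]))"
```

```text
sides [np.float64(0.2175), np.float64(0.2157), np.float64(0.2175), np.float64(0.2153)] angs -1.70200415746105 -1.702141144544107 -0.12569674361230057 -0.12738872009138755
balm_p pred from tray [0.6152 0.0699] seen [0.6153 0.0683]
soap_p pred from tray [ 0.6021 -0.0333] seen [ 0.6014 -0.0344]
tin_p pred from tray [0.512  0.0829] seen [0.5121 0.0826]
cream_p pred from tray [ 0.4989 -0.0202] seen [ 0.4984 -0.02  ]
cream [ 0.374  -0.2998]
balm [ 0.477  -0.4154]
ocream [ 0.6031 -0.3001]
obalm [0.473  0.3939]
tin [0.6068 0.2772]
soap [0.3731 0.2799]
balm_p [0.6153 0.0683]
soap_p [ 0.6014 -0.0344]
tin_p [0.5121 0.0826]
cream_p [ 0.4984 -0.02  ]
tray [0.5571 0.0248]
tin_yaw -1.1368
soap_yaw -1.3181
tray_yaw -0.1257
tray [0.50711184 0.02422214 0.37981603] [ 0.02  0.12  1.74 -0.    1.28 -1.42] 2.625
cream [ 0.40449825 -0.33939563  0.30022318] [-0.72  0.23  1.8   0.    1.12 -2.29] 4.1167
{'fx': 265.79764251011363, 'fy': 265.79764251011363, 'cx': 251.3750196502479, 'cy': 187.49425091013205, 'k1': -0.05148588523976733, 'mount': [[-0.0, -0.32, 0.947, -0.119], [1.0, 0.0, 0.0, -0.001], [-0.0, 0.947, 0.32, -0.083], [0.0, 0.0, 0.0, 1.0]]}
```

View pics/w0.png

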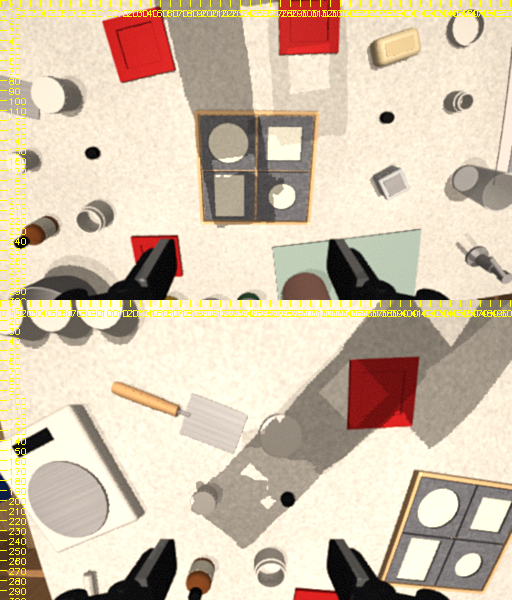

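The wrist view shows the tray with its pockets at (229,142), (285,143), (229,196) and (282,196). The large closed jar's top is at about (281,136) and the small one's at about (206,196). I'll cross-check these against the top camera.

```bash
cat >> a.py <<'E'
def wpt(k,u,v,z):
    M=np.eye(4);M[:3,:3]=R.from_rotvec(k["pose"][1]).as_matrix();M[:3,3]=k["pose"][0]
    return world(k,u,v,z,M@k["mount"])
E
python3 - <<'E'
from a import *
r=pickle.load(open("w0.pkl","rb"));P=pickle.load(open("P.pkl","rb"))
for i,n,u,v,z in [(0,"cream_p",229,142,.008),(0,"tin_p",285,143,.008),(0,"soap_p",229,196,.008),(0,"balm_p",282,196,.008),(0,"soap",396,45,.034),(0,"tin",392,180,.036),(1,"cream",281,136,.052),(1,"balm",206,198,.04)]:
    print(n,wpt(r[i],u,v,z)[:2].round(4),P[n].round(4))
E
```

```text
cream_p [ 0.4959 -0.0172] [ 0.4984 -0.02  ]
tin_p [0.5107 0.0851] [0.5121 0.0826]
soap_p [ 0.6009 -0.0334] [ 0.6014 -0.0344]
balm_p [0.6141 0.0702] [0.6153 0.0683]
soap [0.3701 0.2744] [0.3731 0.2799]
tin [0.5979 0.2731] [0.6068 0.2772]
cream [ 0.371  -0.2999] [ 0.374  -0.2998]
balm [ 0.4666 -0.4098] [ 0.477  -0.4154]
```

```bash
cat >> a.py <<'E'
def best(manip,p,a):
    c=[]
    for k in (0,np.pi):
        q=manip.solve_ik(p,ori(a+k))
        if q is not None:c.append((abs(q[5]),a+k))
    return min(c)[1]
E
python3 - <<'E'
from a import *
from rig import manip
P=pickle.load(open("P.pkl","rb"));res={};tiles=[]
for n,y in [("soap",P["soap_yaw"]+np.pi/2),("tin",P["tin_yaw"]),("balm",np.pi/2),("cream",np.pi/2)]:
    p=[*P[n],.22];manip.move_to(p,ori(best(manip,p,y)))
    q=(manip.get_position(),manip.get_ee_rot());k=manip.camera("wrist");k["pose"]=q;res[n]=k
    tiles.append(crop(k["image"],156,100,200,150,2));print(n,manip.get_joint_positions().round(2),manip.get_time())
pickle.dump(res,open("w1.pkl","wb"))
cv2.imwrite("pics/w1.png",np.vstack([np.hstack(tiles[:2]),np.hstack(tiles[2:])]))
E
```

```text
soap [ 0.62  0.24  2.   -0.    0.9   0.37] 6.4333
tin [0.41 0.52 1.56 0.   1.07 1.55] 7.575
balm [-0.73  0.47  1.64  0.    1.03  0.84] 10.125
cream [-0.7   0.26  1.97 -0.    0.91  0.87] 10.8417
```

View pics/w1.png

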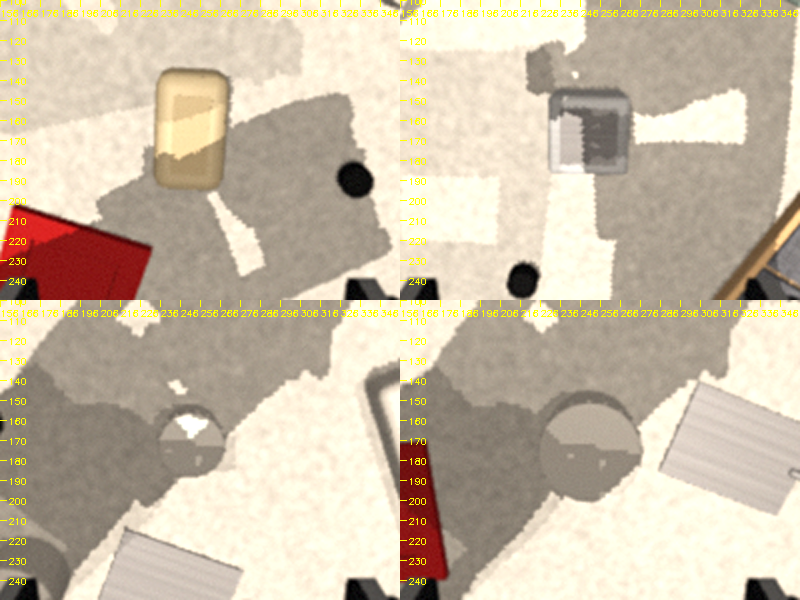

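The hover views show each object square to the jaws: soap at (252,166), tin at (250.5,167.5), balm at (252,171) and cream at (251,176).

```bash
python3 - <<'E'
from a import *
r=pickle.load(open("w1.pkl","rb"));P=pickle.load(open("P.pkl","rb"))
for n,u,v,z in [("soap",251.8,165.8,.034),("tin",250.3,167.2,.036),("balm",251.8,170.8,.04),("cream",251.2,175.8,.052)]:
    w=wpt(r[n],u,v,z)[:2];print(n,w.round(4),P[n].round(4));P[n]=(w+P[n])/2
th=P["tray_yaw"];ex=np.array([np.cos(th),np.sin(th)]);ey=np.array([-ex[1],ex[0]])
W=dict(cream_p=(.4959,-.0172),tin_p=(.5107,.0851),soap_p=(.6009,-.0334),balm_p=(.6141,.0702))
c=(np.mean(list(W.values()),0)+P["tray"])/2;print(c)
for n,s in dict(balm_p=(1,1),soap_p=(1,-1),tin_p=(-1,1),cream_p=(-1,-1)).items():
    P[n]=c+.052*(s[0]*ex+s[1]*ey);print(n,P[n].round(4))
pickle.dump(P,open("P2.pkl","wb"))
E
```

```text
soap [0.3717 0.285 ] [0.3731 0.2799]
tin [0.6097 0.279 ] [0.6068 0.2772]
balm [ 0.479  -0.4164] [ 0.477  -0.4154]
cream [ 0.3736 -0.3011] [ 0.374  -0.2998]
[0.55622637 0.02550324]
balm_p [0.6143 0.0706]
soap_p [ 0.6013 -0.0326]
tin_p [0.5112 0.0836]
cream_p [ 0.4981 -0.0196]
```

```bash
cat >> a.py <<'E'
def go(m,n,h,yaw,pyaw,w,P,up=.19):
    p=P[n];t=P[n+"_p"];o=ori(best(m,[*p,up],yaw));po=ori(best(m,[*t,up],pyaw))
    m.command_gripper(min(.085,w+.03))
    m.move_to([*p,up],o);m.servo_line([*p,h+.03],rate=.25);m.servo_line([*p,h],rate=.1)
    m.command_gripper(max(0,w-.01),30);print(n,"grip width",m.get_width())
    m.servo_line([*p,up],rate=.2);m.move_to([*t,up],po)
    print("held",m.get_width(),m.get_position())
    m.servo_line([*t,h+.008+.015],rate=.2);m.servo_line([*t,h+.008+.004],rate=.05)
    f0=m.get_contact_force()[2];z=h+.012
    while z>h+.006:
        z-=.001;m.servo_line([*t,z],rate=.02);f=m.get_contact_force()[2]-f0
        if f>3:break
    print("down at",z-h,"f",f)
    m.hold(.2);m.command_gripper(min(.085,w+.022));m.hold(.2)
    m.servo_line([*t,h+.07],rate=.15);m.servo_line([*t,up],rate=.3);print("t",m.get_time())
E
python3 - <<'E'
from a import *
from rig import manip
P=pickle.load(open("P2.pkl","rb"));th=P["tray_yaw"]
go(manip,"cream",.042,np.pi/2,th+np.pi/2,.06,P)
k=manip.camera("wrist");c=manip.camera("top")
cv2.imwrite("pics/p1.png",np.hstack([crop(k["image"],156,80,200,200,2),crop(c["image"],190,120,100,100,4)]))
E
```

```text
cream grip width 0.059313659900637715
held 0.059521816600990776 [ 0.4979701  -0.01980699  0.18969585]
down at 0.008 f 12.878456898007276
t 19.55
```

View pics/p1.png

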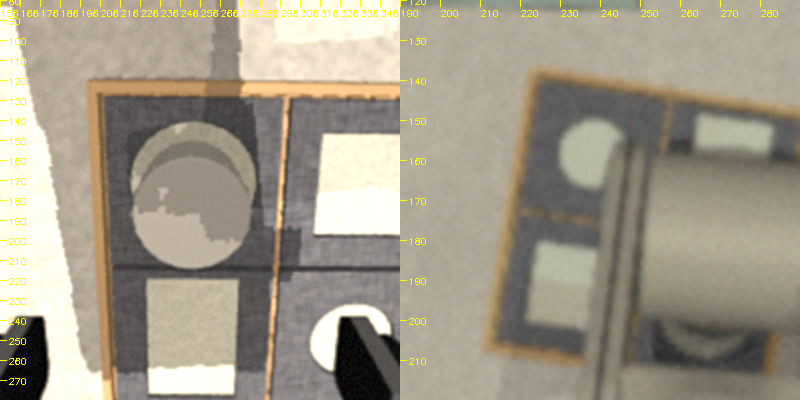

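The cream jar is seated: contact came at exactly +8 mm, and it is within about 2 mm of centre. Next, the other three, stopping if a grip width is off.

```bash
python3 - <<'E'
from a import *
from rig import manip
P=pickle.load(open("P2.pkl","rb"));th=P["tray_yaw"];T=[]
for n,h,y,py,w in [("balm",.034,np.pi/2,th+np.pi/2,.04),("tin",.031,P["tin_yaw"],th+np.pi/2,.048),("soap",.031,P["soap_yaw"]+np.pi/2,th+np.pi/2,.044)]:
    go(manip,n,h,y,py,w,P)
    T.append(crop(manip.camera("wrist")["image"],156,80,200,200,2))
    if manip.get_time()>80:break
manip.move_to([.40,-.35,.3],ori(best(manip,[.4,-.35,.3],np.pi/2)))
T.append(cv2.resize(crop(manip.camera("top")["image"],200,130,100,95,4),(400,400)))
out=np.vstack([np.hstack(T[:2]),np.hstack(T[2:4])]);cv2.imwrite("pics/p2.png",cv2.resize(out,(600,600)))
cv2.imwrite("pics/top2.png",cv2.resize(manip.camera("top")["image"][:,:,::-1],(800,600)))
cv2.imwrite("pics/scene2.png",cv2.resize(manip.camera("scene")["image"][:,:,::-1],(800,600)))
print(manip.get_time())
E
```

```text
balm grip width 0.03916831790139332
held 0.03889548562599442 [0.6143395  0.06997248 0.18969753]
down at 0.007999999999999993 f 6.292485589359256
t 30.1917
tin grip width 0.04750009283206775
held 0.04752652712836916 [0.51122886 0.0837166  0.18989523]
down at 0.007999999999999993 f 7.755944249521542
t 41.8417
soap grip width 0.04403775525680955
held 0.04366523608023776 [ 0.60084281 -0.03205438  0.18940229]
down at 0.007999999999999993 f 8.032490653451154
t 51.6417
53.8583
```

View pics/p2.png

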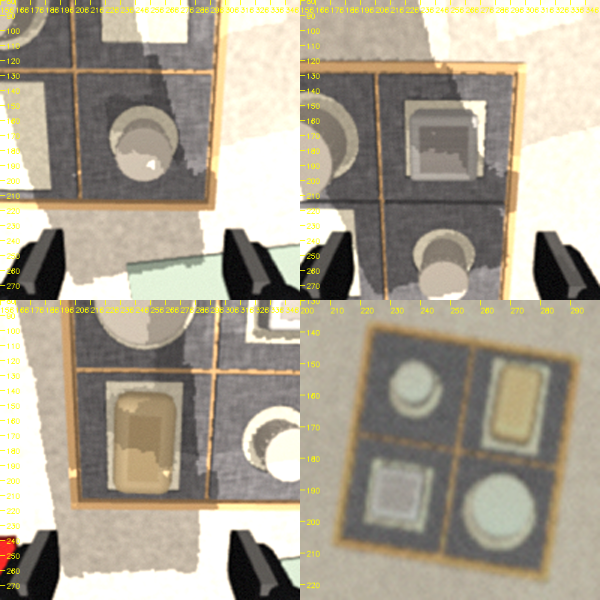

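View pics/scene2.png

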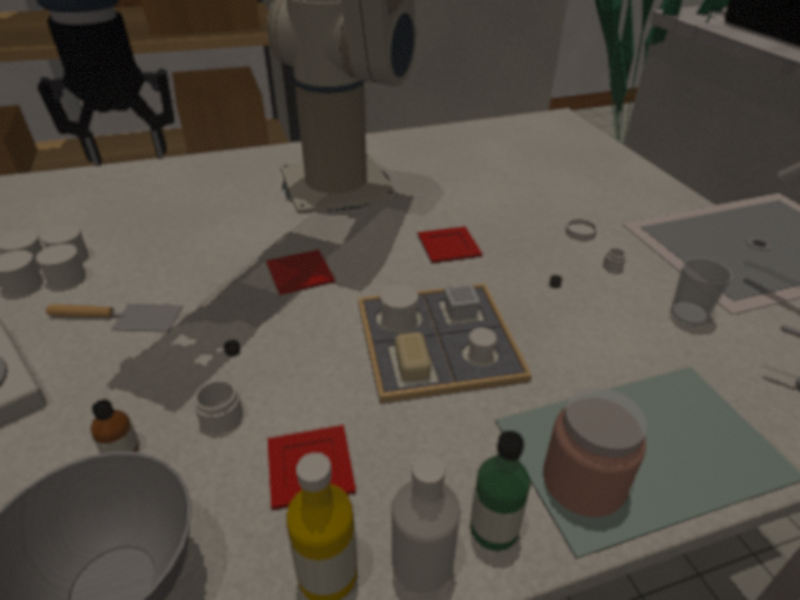

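```bash
python3 -c "
from rig import manip
manip.hold(.3);manip.sign_off();print(manip.get_time())"
```

```text
the job is handed in; nothing more can be done
the job is handed in; nothing more can be done
```

The large closed jar, small closed jar, tin and soap are each in their own recess, and I handed the job in with the clock at about 54 s. `sign_off` gives no verdict, so this rests on my own checks.

- **Seating:** I lowered each item slowly until it touched. All four touched at 8 mm above their table grasp height, which is the recess floor, and only then did I open the gripper.
- **Position:** The final wrist, top and scene pictures show all four upright and inside their recesses. I judged this by eye and did not measure final offsets, except that the large jar looked about 2 mm off centre.
- **Left alone:** In the scene picture both open jars look unmoved, and the arm finished clear of everything.
- **Disagreements:** A first wrist reading differed from the top camera by about 10 mm for the small jar and the tin. Closer views brought all four items to within about 5 mm, and I used the averages. No check failed.

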